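Nip a brass rod in the bench clamp with the inner fine knob only

TASK

Lift the short brass rod out of its spring clip, stand it upright in the V of the little green bench clamp, and nip it there by turning only the small inner knob clockwise until you feel the rubber nose press firmly on the rod, about 12 N; do not overtighten, as above 20 N it marks the brass. The large black outer ring under the knob is already set and must not be dragged round. Leave the rod standing held in the clamp, let go of everything, and leave the lantern, float, weight and whetstone alone.

Things in the scene. Friction and masses are not known exactly. Their poses are not given: they have to be found in the camera images.
- rod_center (a point): Centre of the loose brass rod, a plain upright cylinder 14 mm in diameter and 80 mm long, about 105 g. It starts with its foot 4 mm above the shelf, pinched 21 to 35 mm above the shelf by the clip's two light spring prongs, about 1.6 N each; pull it straight up.
- rod: The same brass rod; origin at the centre of its foot, z along its length.
- clip: Fixed steel spring clip on a stub of the concrete lip; origin on the shelf under the rod. The two prongs stand either side of the rod along y; the concrete stub, 36 mm high and 100 mm wide, lies 16 to 56 mm from the rod towards +x. Nothing of it is higher than 36 mm.
- seat (a point): Where the middle of the rod's foot belongs, fully home in the clamp's V, on the base plate 12 mm above the shelf. The clamp's y axis points from here to the knob. The steel V opens towards +y, 28 mm above the plate, 17 mm either side along x. The nose comes from +y; at the start it stands 7 to 21 mm clear of a rod fully home (varies, not measured).
- head: Fixed green housing of the clamp, 70 by 90 mm, top 46 mm above the shelf, centred 125 mm from the seat along +y. It carries the ring, the knob and the sprung ram with the black rubber nose (14 mm wide, 20 mm high, centred 27 mm above the shelf) that presses the rod. Origin on the shelf, 60 mm from the seat along +y; axes as the clamp's.
- knob_grip (a point): Centre of the small inner knob, on its vertical turning axis: a fluted round aluminium knob 26 mm in diameter and 26 mm high, from 58 to 84 mm above the shelf, so this point is 71 mm above the shelf. It stands just above the outer ring, whose top is 57 mm above the shelf. It can be gripped at any yaw.
- knob: Origin at the inner knob's underside. Starts at its loosened end stop and turns at most 2.4 rad, clockwise to tighten, 12 mm of nose travel per rad. Running free takes about 0.18 N m; once the nose bears, its spring adds about 60 N per rad, felt as 0.012 N m more torque per newton than when running free. Friction holds up to 15 N when let go; at rest it masks torque, so compare readings after equal small turns.
- ring_mark (a point): White mark on top of the large black outer ring (66 mm in diameter, 10 mm thick, its top 57 mm above the shelf), 30 mm from the common axis. The ring turns at the slightest touch (0.03 N m).
- lantern: Tin lantern, round, 96 mm across the foot and 160 mm high with its bail; origin under its centre. Leave alone.
- float: Cork fishing float with a red band, 48 mm across, 75 mm high; origin under its centre. Leave alone.
- weight: Cast iron weight with a knob on top, 60 mm across, 58 mm high; origin under its centre. Leave alone.
- whetstone: Grey whetstone 50 by 150 by 25 mm, long along its y; origin under its centre. Leave alone.

How it is judged:
By the outcome, as a careful person would: the job done as asked, in the order asked, and still so for the second after the job is handed in, with the robot touching nothing.
It also fails if it takes over 72 s, if anything falls off the work surface, if the arm or the gripper's body presses on something with over 40 N, if the wrist force passes 120 N, or if a joint passes its speed limit or range.

ROBOT

A 6-joint arm with a two-finger parallel gripper is mounted at the origin on the work surface. World frame = base frame: x ahead of the robot, y to its left, z up, the work surface at z = 0. Lengths are in m, angles in rad, forces in N, time in s.
With the tool pointing down it reaches from about 0.4 to 0.825 m from the base axis. Payload 7 kg.
Tool frame: the origin (TCP) lies midway between the tips of the shut fingers; the grasp point (between the pads) lies 19 mm behind it (arm.grip_depth is the distance from the TCP to the grasp point, in m); z points along the fingers, y is the line along which they close (so a half turn about z gives the same grasp; the last joint's range is limited). The gripper opens to 88 mm and grips with 3 to 60 N. Pads are 19 mm wide; open, the fingers measure 130 mm over their backs; the gripper's body (78 mm by 193 mm) begins 47 mm behind the grasp point.
Start: joints at [1.614, 0.359, 0.012, 0, -1.224, -0.288], TCP at [0.164, 0.655, 0.227] pointing down, gripper open.
Joint ranges: [-3.07, 3.07], [-1.43, 2.12], [-1.02, 1.25], [-3.03, 1.67], [-3.05, -0], [-3.03, 3.03]. Speed limits (rad/s): [2.39, 2.39, 3.01, 3.14, 3.14, 3.14].

INTERFACE

Orientations are given as a unit quaternion [x, y, z, w].
In Python, from rig import arm, viewer gives the robot as it stands. The module is installed in compiled form; this text tells all that it offers.
- The arm moves only by the tool apply_moves, never from a script. Its argument "steps" is a list of rows, each an object of numbers: "tx", "ty", "tz": the shift along the tool's x, y, z normalised to -1 to 1, where 1 is 250 mm; "wx", "wy", "wz": the turn, a rotation vector about the tool's x, y, z normalised to -1 to 1, where 1 is 180 degrees. In form: [{"tx": .., "ty": .., "tz": .., "wx": .., "wy": .., "wz": ..}, ...]. A call has 1 to 12 rows; each row shifts and turns the commanded pose from where the row before left it, along the tool's axes as they then stand; what a row does not reach is not made up. A row lasts 1/8 s, in which the tool goes at most 62.5 mm and 10.7 degrees, less where a joint would pass 70% of its speed; a pose out of reach is approached as far as the arm can. A call with a number of a shift or a turn outside -1 to 1 is refused whole. A call with a gripper value outside its range is refused whole. "grip" is the gripper's target within -1 to 1 (shut at 1, half-way at 0, fully open at -1), set as the call begins (left out, the last holds). The fingers move at their own pace and stop on an object; "grip_force" is the grip in N (left out, the last holds). Time passes only in rows, so rows that do not move let the fingers close. It gives the time, the measured TCP pose, the force, the opening and the grip force at its end, in the units of the state.
- arm.observe(): the state, without advancing time (a new reading comes with each control period).
- viewer.read_camera(name): name is "scene" or "top" or "wrist"; returns a dict with "image" (384x512x3 uint8, blue, green, red), "fx", "fy", "cx", "cy" (pixels), "position" and "orientation" of the camera in the world. Camera axes: x right, y down, z forward; pixel columns grow to the right and rows downward; lengths in m; the calibration is good to about 2 mm. A picture is of the moment at which its call begins. There is no depth.
- arm.job_done(): hands the job in; it is judged then, once.
The state is a dict: "time": time; "joint_positions": joint angles; "joint_velocities": joint speeds; "joint_efforts": joint torques, N m; "tool_pos": TCP position; "tool_rot": TCP orientation; "force": force on the tool from outside, world axes, zero at the start; "torque": the same for the moment, N m; "finger_gap": finger opening in m; "gripper_force": force on a finger pad.
Only numpy, scipy, OpenCV 4.12 (cv2) and the standard library are available. Lean on these libraries where they do the work, as an engineer would, in place of code of your own. Each camera call takes 0.05 s, during which the arm holds its last target. There are 200 camera calls.

## Working session

There is one attempt and no reset: what is moved stays moved. The work goes in short steps, Python scripts to look and compute and a tool call to move; the robot and the scene stay as the last step left them, time stands still between calls to the robot, and variables do not carry over. Pictures are saved under pics/ and viewed, at most 10 in all, crops included, and the job is handed in when it is done.

Besides the shell and the picture viewer there is one more tool, called after ">>>" by a JSON object that holds its "method" and its "body", one argument or row to a line. apply_moves: Moves the arm, as the interface text tells. Its arguments: {"type":"object","properties":{"steps":{"type":"array"},"grip":{"type":"number"},"grip_force":{"type":"number"}},"required":["steps"]}

```bash
mkdir -p pics; cat > h.py <<'E'
import numpy as np,cv2
from scipy.spatial.transform import Rotation as R
from rig import arm,viewer
def cam(n):
    c=viewer.read_camera(n); return c
def ray(c,u,v):
    d=R.from_quat(c["orientation"]).apply([(u-c["cx"])/c["fx"],(v-c["cy"])/c["fy"],1.]); return np.array(c["position"]),d
def onz(c,u,v,z):
    p,d=ray(c,u,v); return p+d*(z-p[2])/d[2]
def proj(c,P):
    q=R.from_quat(c["orientation"]).inv().apply(np.array(P)-c["position"]); return np.array([q[0]/q[2]*c["fx"]+c["cx"],q[1]/q[2]*c["fy"]+c["cy"]])
E
python3 - <<'E'
from h import *
s=arm.observe();print(s)
for n in["scene","top","wrist"]:
    c=cam(n);cv2.imwrite(f"pics/{n}0.png",c["image"]);print(n,c["position"],c["orientation"],c["fx"],c["cx"],c["cy"])
a=[cv2.imread(f"pics/{n}0.png") for n in["scene","top"]]
E
```

```text
{'time': 0.0, 'joint_positions': array([ 1.61409376e+00,  3.59372494e-01,  1.10618508e-02, -3.78556615e-04,
       -1.22407404e+00, -2.88069547e-01]), 'joint_velocities': array([ 0.00030411,  0.0001279 ,  0.00022136, -0.00096019,  0.00086515,
       -0.00239029]), 'joint_efforts': array([ 3.23603099e-04, -5.82720530e+01,  2.93052185e+01,  6.99720025e+00,
        7.01768513e-03, -1.64316734e-04]), 'tool_pos': array([0.1634936 , 0.65440065, 0.22562816]), 'tool_rot': array([ 9.92511970e-01, -1.22144699e-01, -4.45457321e-05,  8.12651690e-04]), 'force': array([-0.58215564,  0.56889308,  0.16789608]), 'torque': array([-0.01667246, -0.03660239,  0.00896879]), 'gripper_force': 0.0, 'finger_gap': 0.08750683992941853}
scene [ 1.32281148 -0.57828507  0.72802828] [ 0.80425065  0.38304681 -0.18740688 -0.41392596] 491.21248301600474 252.41835763557648 187.15184051560922
top [ 0.56592987 -0.00713757  0.82167611] [ 0.71506062 -0.69850211  0.02411706 -0.01419435] 380.473275136871 254.96971851885692 196.1563322263124
wrist [0.23701947 0.63610934 0.3845291 ] [-0.60944139  0.78064961  0.10869097 -0.08575347] 301.4846987331715 260.9080762430578 189.28340429410156
```

View pics/top0.png

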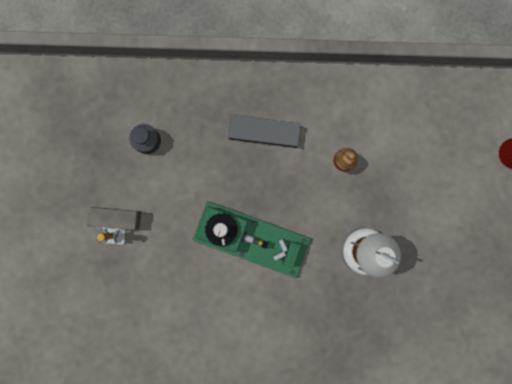

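View pics/scene0.png

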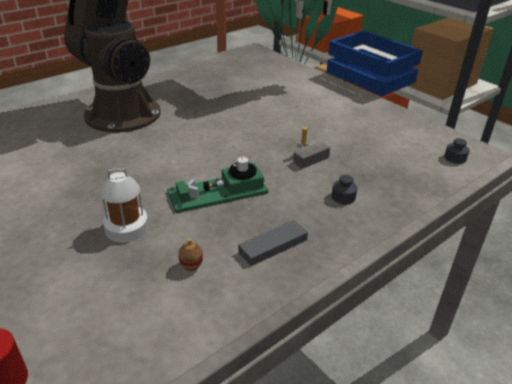

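The top view shows the knob at about (221,230), the V at about (281,250), and the clip with the rod at about (103,237). I'll enlarge both and measure.

```bash
python3 - <<'E'
from h import *
a=cv2.imread("pics/top0.png");s=cv2.imread("pics/scene0.png")
A=cv2.resize(a[195:285,185:320],None,fx=4,fy=4,interpolation=2)
B=cv2.resize(a[200:255,80:147],None,fx=4,fy=4,interpolation=2)
S=cv2.resize(s[120:215,160:340],None,fx=4,fy=4,interpolation=2)[:240]
o=np.zeros((600,800,3),np.uint8);o[:360,:540]=A;o[:220,540-8:532+268]=B
o[360:600,:720]=cv2.resize(s[150:210,160:340],None,fx=4,fy=4,interpolation=2)
cv2.imwrite("pics/crop.png",o)
c=cam("top");cs=cam("scene")
h=cv2.cvtColor(c["image"],cv2.COLOR_BGR2HSV)
g=cv2.inRange(h,(50,80,30),(90,255,255));n,l,st,ce=cv2.connectedComponentsWithStats(g)
i=1+np.argmax(st[1:,4]);print("green",st[i],cv2.minAreaRect(np.argwhere(l==i)[:,::-1].astype(np.float32)))
y=cv2.inRange(h,(12,120,80),(35,255,255))
n,l,st,ce=cv2.connectedComponentsWithStats(y)
for k in range(1,n):
  if st[k,4]>3:print(st[k],ce[k])
hs=cv2.cvtColor(cs["image"],cv2.COLOR_BGR2HSV)
n,l,st,ce=cv2.connectedComponentsWithStats(cv2.inRange(hs[120:150,290:320],(12,120,80),(35,255,255)))
for k in range(1,n):print("scene",st[k],ce[k])
E
```

```text
green [ 194  202  116   75 3350] ((251.40802001953125, 238.91351318359375), (109.70802307128906, 41.71248245239258), 20.03721046447754)
[336 149  20  21 310] [344.90967742 158.89354839]
[ 98 234   7   7  41] [100.90243902 236.73170732]
[259 241   4   4  14] [260.28571429 242.5       ]
scene [12  8  5 18 57] [13.8245614  15.80701754]
```

View pics/crop.png

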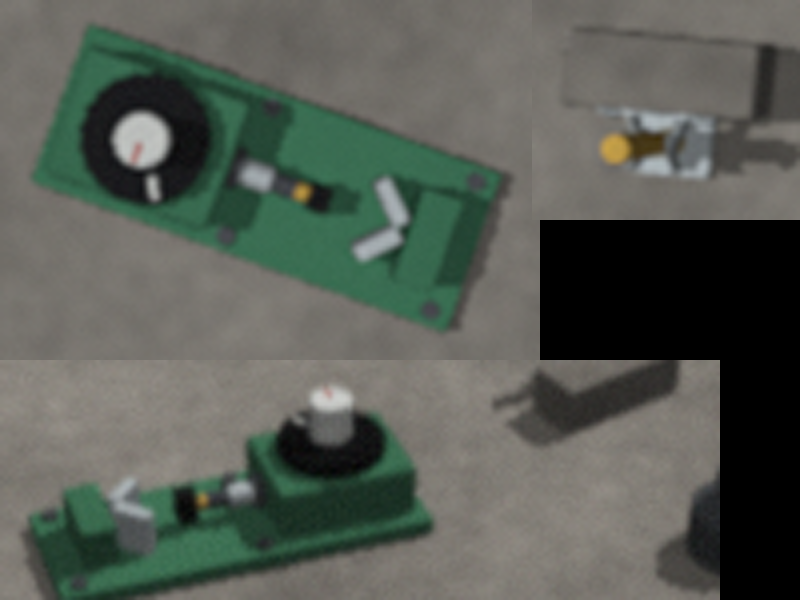

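View pics/wrist0.png

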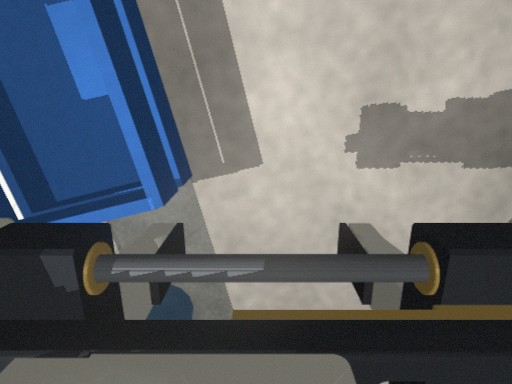

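The crop shows the knob top at about (220.2,229.8) in the top view, the ring centre at about (221.7,229.8), the mark at about (223.2,242), the V's inner apex at about (285.5,250.5), and the rod top at (100.9,236.7). The wrist view shows none of the targets.

```bash
python3 - <<'E'
from h import *
c=cam("top");cs=cam("scene")
r=[onz(c,100.9,236.7,.084)]
def tri(a,b):
    (p,d),(q,e)=a,b; A=np.c_[d,-e]; t=np.linalg.lstsq(A,q-p,rcond=None)[0]; return p+d*t[0],q+e*t[1]
print("rod",r, tri(ray(c,100.9,236.7),ray(cs,304.5,129.5)))
k=onz(c,220.25,229.9,.084);rg=onz(c,221.7,229.8,.057);mk=onz(c,223.2,241.7,.057)
print("knob",k,rg,"mark",mk, "scene knob",onz(cs,160+331/4,150+36/4,.084))
# base plate corners z=.012 (crop/4)
P=[onz(c,185+u/4,195+v/4,.012) for u,v in[(88,26),(510,176),(446,332),(35,180)]]
for p in P:print(p)
y=(P[0]-P[1]+P[3]-P[2]);y/=np.linalg.norm(y);print("yaxis",y,np.degrees(np.arctan2(y[1],y[0])),np.linalg.norm(P[0]-P[1]),np.linalg.norm(P[1]-P[2]),np.mean(P,0))
x=np.array([y[1],-y[0],0])
for n,(u,v) in dict(armA=(383,180),cornA=(404,226),armB=(355,255),).items():
  q=onz(c,185+u/4,195+v/4,.040);print(n,q,"rel knob y",(q-rg)@y,(q-rg)@x)
q=onz(c,185+322/4,195+198/4,.037);print("nose",(q-rg)@y,(q-rg)@x)
q=onz(c,185+248/4,195+105/4,.046);print("head corner",(q-rg)@y,(q-rg)@x);q=onz(c,185+205/4,195+225/4,.046);print((q-rg)@y,(q-rg)@x)
E
```

```text
rod [array([0.52110513, 0.27684359, 0.084     ])] (array([0.52073976, 0.27915837, 0.07798708]), array([0.52059376, 0.27897491, 0.07792532]))
knob [0.53926238 0.04846454 0.084     ] [0.53855092 0.04760833 0.057     ] mark [0.51493455 0.04395891 0.057     ] scene knob [0.54011903 0.05013977 0.084     ]
[0.59617739 0.08369941 0.012     ]
[ 0.52181603 -0.14222244  0.012     ]
[ 0.43915125 -0.10960474  0.012     ]
[0.51413469 0.10921541 0.012     ]
yaxis [0.31833233 0.94797918 0.        ] 71.43789867331475 0.23784510524590705 0.08886720073351051 [ 0.51781984 -0.01472809  0.012     ]
armA [ 0.51985955 -0.07245462  0.04      ] rel knob y -0.11976725121682338 0.02050089459875936
cornA [ 0.49670626 -0.08364827  0.04      ] rel knob y -0.13774903358049093 0.00211535586375536
armB [ 0.48146208 -0.05889289  0.04      ] rel knob y -0.11913417047155528 -0.020216247730858453
nose -0.09368096112067266 0.0011285310745599434
head corner -0.041753137700561355 0.03310465885665307
-0.041965529961195555 -0.03126651299048105
```

```bash
cat >> h.py <<'E'
def yaw(q=None):
    q=arm.observe()["tool_rot"] if q is None else q
    m=R.from_quat(q).as_matrix(); return np.arctan2(m[1,0],m[0,0])
def go(P,phi=None):
    "print tool-frame deltas to reach P, tool-x heading phi: shift first (norm units), then turn"
    s=arm.observe();m=R.from_quat(s["tool_rot"]);d=m.inv().apply(np.array(P)-s["tool_pos"])
    print("pos",s["tool_pos"].round(4),"tilt",(m.as_matrix()[:,2]).round(4),"yaw",round(np.degrees(yaw()),2),"j",s["joint_positions"].round(3))
    print("total shift units",(d/.25).round(4))
    if phi is not None:
        e=R.from_quat(s["tool_rot"]).as_matrix()
        c,q=np.cos(phi),np.sin(phi);T=np.array([[c,q,0],[q,-c,0],[0,0,-1.]])
        print("turn units",((m.inv()*R.from_matrix(T)).as_rotvec()/np.pi).round(4))
E
python3 - <<'E'
from h import *
c=viewer.read_camera("wrist");s=arm.observe()
m=R.from_quat(s["tool_rot"])
print("cam off in tool",m.inv().apply(np.array(c["position"])-s["tool_pos"]),"cam axes in tool",(m.inv()*R.from_quat(c["orientation"])).as_matrix().round(3))
go([.521,.279,.227],np.radians(-18.5)); go([.521,.279,.227],np.radians(71.5))
t=cam("top")
a=onz(t,80+(575-532)/4,200+28/4,.036);b=onz(t,80+(757-532)/4,200+45/4,.036);print("stub",a,b,np.degrees(np.arctan2(*(b-a)[:2])))
print("lantern foot",onz(t,365,252,0.01),"weight",onz(t,145,138,.03),"whet",onz(t,265,131,.025),"float",onz(t,345,160,.04))
E
```

```text
cam off in tool [ 0.0757821   0.00020627 -0.15871142] cam axes in tool [[ 0.    -0.962 -0.274]
 [ 1.     0.     0.   ]
 [-0.    -0.274  0.962]]
pos [0.1636 0.6548 0.2264] tilt [-1.e-04 -2.e-04 -1.e+00] yaw -14.03 j [ 1.614  0.359  0.012 -0.    -1.224 -0.288]
total shift units [ 1.7514  1.1117 -0.002 ]
turn units [ 0.0001 -0.      0.0248]
pos [0.1636 0.6548 0.2264] tilt [-1.e-04 -2.e-04 -1.e+00] yaw -14.03 j [ 1.614  0.359  0.012 -0.    -1.224 -0.288]
total shift units [ 1.7514  1.1117 -0.002 ]
turn units [ 1.000e-04  1.000e-04 -4.752e-01]
stub [0.57836768 0.31874167 0.036     ] [0.57181826 0.22546578 0.036     ] -175.98353777308392
lantern foot [ 0.49664621 -0.25496004  0.01      ] weight [0.7253535  0.21511527 0.03      ] whet [ 0.74792063 -0.03587793  0.025     ] float [ 0.68804414 -0.20272402  0.04      ]
```

>>> {"method": "apply_moves", "body": {
  "steps": [
    {"tx": 0.175,"ty": 0.111},
    {"tx": 0.175,"ty": 0.111},
    {"tx": 0.175,"ty": 0.111},
    {"tx": 0.175,"ty": 0.111},
    {"tx": 0.175,"ty": 0.111},
    {"tx": 0.175,"ty": 0.111},
    {"tx": 0.175,"ty": 0.111},
    {"tx": 0.175,"ty": 0.111},
    {"tx": 0.175,"ty": 0.111},
    {"tx": 0.175,"ty": 0.111}
  ],
  "grip": -1
}}

```text
invalid input
```

>>> {"method": "apply_moves", "body": {
  "steps": [
    {"wz": 0.0583},
    {"wz": 0.0583},
    {"wz": 0.0583},
    {"wz": 0.0583},
    {"wz": 0.0583},
    {"wz": 0.0583},
    {"wz": 0.0583},
    {"wz": 0.0583},
    {"wz": 0.0583},
    {}
  ]
}}

```text
invalid input
```

```bash
python3 - <<'E'
from h import *
go([.521,.279,.2],np.radians(-108.5))
c=cam("wrist");cv2.imwrite("pics/w1.png",c["image"])
h=cv2.cvtColor(c["image"],cv2.COLOR_BGR2HSV)
n,l,st,ce=cv2.connectedComponentsWithStats(cv2.inRange(h,(12,110,60),(35,255,255)))
for k in range(1,n):
  if st[k,4]>20:print(st[k],ce[k],onz(c,*ce[k],.084))
print(proj(c,[.521,.279,.084]),proj(c,[.521,.279,.036]))
E
```

```text
pos [0.1636 0.6548 0.2265] tilt [-0.e+00 -1.e-04 -1.e+00] yaw -14.03 j [ 1.614  0.359  0.012 -0.    -1.224 -0.288]
total shift units [1.7514 1.112  0.1061]
turn units [ 0.     -0.      0.5248]
[ 83 242  29  53 749] [ 93.88651535 268.65554072] [0.10918649 0.86162046 0.084     ]
[410 242  30  53 775] [427.87870968 268.33290323] [0.01863033 0.49750394 0.084     ]
[ 232  305  280   15 3185] [384.46405024 313.57205651] [-0.02928125  0.55279863  0.084     ]
[ 700.744844   -492.87306235] [ 614.92040185 -376.55425048]
```

View pics/w1.png

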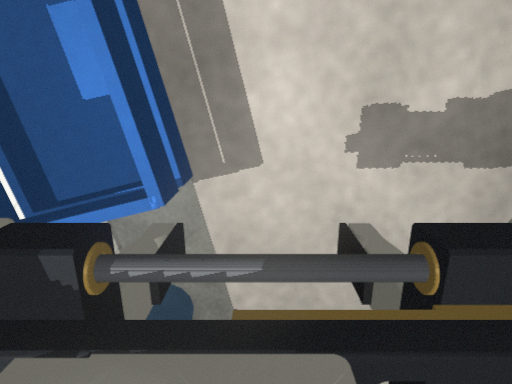

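The picture is unchanged because the move call was refused. I'll resend it with every field given.

>>> {"method": "apply_moves", "body": {
  "steps": [
    {"tx": 0.175,"ty": 0.111,"tz": 0,"wx": 0,"wy": 0,"wz": 0},
    {"tx": 0.175,"ty": 0.111,"tz": 0,"wx": 0,"wy": 0,"wz": 0},
    {"tx": 0.175,"ty": 0.111,"tz": 0,"wx": 0,"wy": 0,"wz": 0},
    {"tx": 0.175,"ty": 0.111,"tz": 0,"wx": 0,"wy": 0,"wz": 0},
    {"tx": 0.175,"ty": 0.111,"tz": 0,"wx": 0,"wy": 0,"wz": 0},
    {"tx": 0.175,"ty": 0.111,"tz": 0,"wx": 0,"wy": 0,"wz": 0},
    {"tx": 0.175,"ty": 0.111,"tz": 0,"wx": 0,"wy": 0,"wz": 0},
    {"tx": 0.175,"ty": 0.111,"tz": 0,"wx": 0,"wy": 0,"wz": 0},
    {"tx": 0.175,"ty": 0.111,"tz": 0,"wx": 0,"wy": 0,"wz": 0},
    {"tx": 0.175,"ty": 0.111,"tz": 0,"wx": 0,"wy": 0,"wz": 0}
  ]
}}

```text
time: 1.75
tool_pos: [0.5219, 0.2783, 0.2269]
tool_rot: [0.993, -0.122, 0.0, -0.0]
force: [0.8, 0.7, 0.3]
finger_gap: 0.0879
gripper_force: 0.0
```

>>> {"method": "apply_moves", "body": {
  "steps": [
    {"tx": 0,"ty": 0,"tz": 0.01,"wx": 0,"wy": 0,"wz": 0.0583},
    {"tx": 0,"ty": 0,"tz": 0.01,"wx": 0,"wy": 0,"wz": 0.0583},
    {"tx": 0,"ty": 0,"tz": 0.01,"wx": 0,"wy": 0,"wz": 0.0583},
    {"tx": 0,"ty": 0,"tz": 0.01,"wx": 0,"wy": 0,"wz": 0.0583},
    {"tx": 0,"ty": 0,"tz": 0.01,"wx": 0,"wy": 0,"wz": 0.0583},
    {"tx": 0,"ty": 0,"tz": 0.01,"wx": 0,"wy": 0,"wz": 0.0583},
    {"tx": 0,"ty": 0,"tz": 0.01,"wx": 0,"wy": 0,"wz": 0.0583},
    {"tx": 0,"ty": 0,"tz": 0.01,"wx": 0,"wy": 0,"wz": 0.0583},
    {"tx": 0,"ty": 0,"tz": 0.01,"wx": 0,"wy": 0,"wz": 0.0583},
    {"tx": 0,"ty": 0,"tz": 0,"wx": 0,"wy": 0,"wz": 0}
  ]
}}

```text
time: 3.0
tool_pos: [0.5207, 0.2795, 0.204]
tool_rot: [-0.585, 0.811, 0.0, -0.0]
force: [1.1, 0.5, 0.5]
finger_gap: 0.0876
gripper_force: 0.0
```

```bash
python3 - <<'E'
from h import *
go([.521,.279,.2],np.radians(-108.5))
c=cam("wrist");cv2.imwrite("pics/w2.png",c["image"])
h=cv2.cvtColor(c["image"],cv2.COLOR_BGR2HSV)
n,l,st,ce=cv2.connectedComponentsWithStats(cv2.inRange(h,(12,110,60),(35,255,255)))
for k in range(1,n):
  if st[k,4]>20:print(st[k],ce[k],onz(c,*ce[k],.084))
print(proj(c,[.521,.279,.084]),proj(c,[.521,.279,.036]))
E
```

```text
pos [0.5207 0.2795 0.204 ] tilt [-2.e-04 -1.e-04 -1.e+00] yaw -108.4 j [ 0.823  0.238 -0.212 -0.    -1.121 -1.144]
total shift units [ 0.0016 -0.0018  0.0159]
turn units [ 0.     -0.0001  0.0006]
[252 166  14  25 269] [258.71375465 178.50929368] [0.52275668 0.27339422 0.084     ]
[ 83 242  29  53 747] [ 93.84337349 268.42838019] [0.71617443 0.3106314  0.084     ]
[410 242  30  53 769] [427.88946684 268.4343303 ] [0.38644012 0.42014579 0.084     ]
[ 232  305  280   15 3185] [384.46405024 313.57205651] [0.44081221 0.4604113  0.084     ]
[262.31646125 183.34777441] [262.1606795  172.25552776]
```

View pics/w2.png

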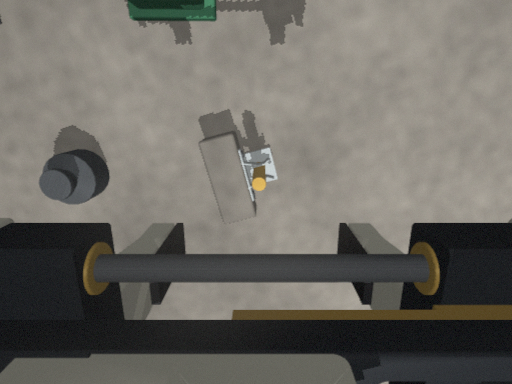

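The wrist view shows the rod top disc at about (259,184), with the clip and stub beside it.

```bash
python3 - <<'E'
from h import *
c=cam("wrist")
p=onz(c,258.9,184.3,.084);print(p)
go([p[0],p[1],.2]);go([.522,.2785,.046])
# clamp knob: highest visible? 
E
```

```text
[0.52454024 0.27898285 0.084     ]
pos [0.5209 0.2796 0.2042] tilt [ 2.e-04  1.e-04 -1.e+00] yaw -108.22 j [ 0.823  0.237 -0.212  0.    -1.121 -1.141]
total shift units [-0.0021 -0.0148  0.0169]
pos [0.5209 0.2796 0.2042] tilt [ 2.e-04  1.e-04 -1.e+00] yaw -108.22 j [ 0.823  0.237 -0.212  0.    -1.121 -1.141]
total shift units [ 0.003  -0.0057  0.6329]
```

>>> {"method": "apply_moves", "body": {
  "steps": [
    {"tx": -0.001,"ty": -0.008,"tz": 0.1,"wx": 0,"wy": 0,"wz": 0},
    {"tx": 0,"ty": 0,"tz": 0.1,"wx": 0,"wy": 0,"wz": 0},
    {"tx": 0,"ty": 0,"tz": 0,"wx": 0,"wy": 0,"wz": 0},
    {"tx": 0,"ty": 0,"tz": 0,"wx": 0,"wy": 0,"wz": 0}
  ]
}}

```text
time: 3.6
tool_pos: [0.5234, 0.2796, 0.1551]
tool_rot: [-0.585, 0.811, -0.0, 0.001]
force: [1.1, 0.1, 0.0]
finger_gap: 0.0874
gripper_force: 0.0
```

```bash
python3 - <<'E'
from h import *
c=cam("wrist");cv2.imwrite("pics/w3.png",c["image"])
h=cv2.cvtColor(c["image"],cv2.COLOR_BGR2HSV)[:240]
for vlo in(60,150,180):
  n,l,st,ce=cv2.connectedComponentsWithStats(cv2.inRange(h,(12,110,vlo),(35,255,255)))
  for k in range(1,n):
    if st[k,4]>20:print(vlo,st[k],ce[k],onz(c,*ce[k],.084))
s=arm.observe();print(s["tool_pos"],proj(c,[s["tool_pos"][0],s["tool_pos"][1],.084]))
E
```

```text
60 [253 175  17  31 405] [261.4        191.26666667] [0.52254813 0.27264945 0.084     ]
150 [253 191  17  15 207] [261.27536232 198.06763285] [0.52442792 0.27800151 0.084     ]
180 [254 191  16  15 198] [261.37373737 198.22222222] [0.52439407 0.27814945 0.084     ]
[0.523454   0.27966664 0.15538534] [263.08358207 199.58340761]
```

>>> {"method": "apply_moves", "body": {
  "steps": [
    {"tx": 0.0045,"ty": -0.005,"tz": 0.1,"wx": 0,"wy": 0,"wz": 0},
    {"tx": 0,"ty": 0,"tz": 0.1,"wx": 0,"wy": 0,"wz": 0},
    {"tx": 0,"ty": 0,"tz": 0.1,"wx": 0,"wy": 0,"wz": 0},
    {"tx": 0,"ty": 0,"tz": 0.08,"wx": 0,"wy": 0,"wz": 0},
    {"tx": 0,"ty": 0,"tz": 0.052,"wx": 0,"wy": 0,"wz": 0},
    {"tx": 0,"ty": 0,"tz": 0,"wx": 0,"wy": 0,"wz": 0}
  ]
}}

```text
time: 4.4
tool_pos: [0.5236, 0.2777, 0.0459]
tool_rot: [-0.585, 0.811, -0.0, -0.0]
force: [-0.2, -0.4, 0.7]
finger_gap: 0.0874
gripper_force: 0.0
```

>>> {"method": "apply_moves", "body": {
  "steps": [
    {"tx": 0,"ty": 0,"tz": 0,"wx": 0,"wy": 0,"wz": 0},
    {"tx": 0,"ty": 0,"tz": 0,"wx": 0,"wy": 0,"wz": 0},
    {"tx": 0,"ty": 0,"tz": 0,"wx": 0,"wy": 0,"wz": 0},
    {"tx": 0,"ty": 0,"tz": 0,"wx": 0,"wy": 0,"wz": 0},
    {"tx": 0,"ty": 0,"tz": 0,"wx": 0,"wy": 0,"wz": 0},
    {"tx": 0,"ty": 0,"tz": 0,"wx": 0,"wy": 0,"wz": 0},
    {"tx": 0,"ty": 0,"tz": 0,"wx": 0,"wy": 0,"wz": 0},
    {"tx": 0,"ty": 0,"tz": 0,"wx": 0,"wy": 0,"wz": 0}
  ],
  "grip": 1,
  "grip_force": 20
}}

```text
time: 5.4
tool_pos: [0.5235, 0.2777, 0.046]
tool_rot: [-0.584, 0.811, 0.0, -0.0]
force: [-1.8, 0.0, 0.5]
finger_gap: 0.0133
gripper_force: 20.3
```

>>> {"method": "apply_moves", "body": {
  "steps": [
    {"tx": 0,"ty": 0,"tz": -0.02,"wx": 0,"wy": 0,"wz": 0},
    {"tx": 0,"ty": 0,"tz": -0.03,"wx": 0,"wy": 0,"wz": 0},
    {"tx": 0,"ty": 0,"tz": -0.04,"wx": 0,"wy": 0,"wz": 0},
    {"tx": 0,"ty": 0,"tz": -0.06,"wx": 0,"wy": 0,"wz": 0},
    {"tx": 0,"ty": 0,"tz": -0.1,"wx": 0,"wy": 0,"wz": 0},
    {"tx": 0,"ty": 0,"tz": -0.1,"wx": 0,"wy": 0,"wz": 0},
    {"tx": 0,"ty": 0,"tz": -0.1,"wx": 0,"wy": 0,"wz": 0},
    {"tx": 0,"ty": 0,"tz": -0.1,"wx": 0,"wy": 0,"wz": 0},
    {"tx": 0,"ty": 0,"tz": 0,"wx": 0,"wy": 0,"wz": 0}
  ]
}}

```text
time: 6.52
tool_pos: [0.5249, 0.2786, 0.1872]
tool_rot: [-0.585, 0.811, 0.0, 0.003]
force: [-0.0, 0.2, -1.3]
finger_gap: 0.0137
gripper_force: 20.0
```

```bash
python3 - <<'E'
from h import *
s=arm.observe();print(s["force"],s["finger_gap"])
go([.54,-.02,.18],np.radians(-108.5))
c=cam("wrist");cv2.imwrite("pics/w4.png",c["image"])
go([.4995,-.0697,.18],np.radians(-108.5))
t=cam("top")
h=cv2.cvtColor(t["image"],cv2.COLOR_BGR2HSV)
n,l,st,ce=cv2.connectedComponentsWithStats(cv2.inRange(h,(12,120,80),(35,255,255)))
for k in range(1,n):
  if st[k,4]>3:print(st[k],ce[k])
E
```

```text
[-0.00219201  0.22795598 -1.30318494] 0.013711068785730363
pos [0.5249 0.2786 0.1872] tilt [ 0.0044  0.0036 -1.    ] yaw -108.45 j [ 8.17e-01  2.52e-01 -2.33e-01  1.00e-03 -1.08e+00 -1.14e+00]
total shift units [ 1.1141 -0.4353  0.0246]
turn units [-0.001   0.0015  0.0003]
pos [0.5241 0.2781 0.1854] tilt [ 0.0023  0.0022 -1.    ] yaw -108.47 j [ 0.817  0.254 -0.235  0.    -1.079 -1.14 ]
total shift units [ 1.3508 -0.3475  0.0183]
turn units [-0.0005  0.0009  0.0002]
[336 149  21  21 321] [345.27102804 158.96884735]
[259 241   3   4  12] [260.  242.5]
[ 65 242   4   3  11] [ 66.63636364 243.09090909]
[353 250   1   4   4] [353.  251.5]
[355 252   1   4   4] [355.  253.5]
```

View pics/w4.png

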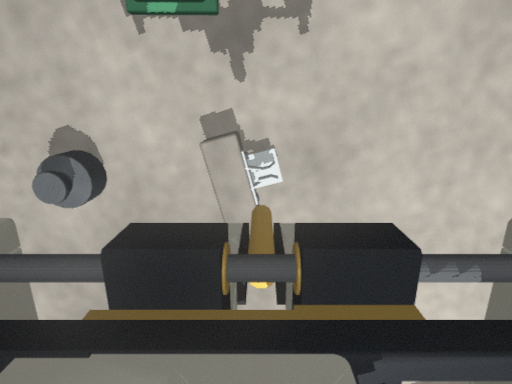

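The rod is in the gripper and the clip is empty. Next I'll move to where the wrist camera can see both the knob and the V.

>>> {"method": "apply_moves", "body": {
  "steps": [
    {"tx": 0.12,"ty": -0.058,"tz": 0,"wx": 0,"wy": 0,"wz": 0},
    {"tx": 0.13,"ty": -0.058,"tz": 0,"wx": 0,"wy": 0,"wz": 0},
    {"tx": 0.13,"ty": -0.058,"tz": 0,"wx": 0,"wy": 0,"wz": 0},
    {"tx": 0.13,"ty": -0.058,"tz": 0,"wx": 0,"wy": 0,"wz": 0},
    {"tx": 0.13,"ty": -0.058,"tz": 0,"wx": 0,"wy": 0,"wz": 0},
    {"tx": 0.11,"ty": -0.058,"tz": 0,"wx": 0,"wy": 0,"wz": 0},
    {"tx": 0,"ty": 0,"tz": 0,"wx": 0,"wy": 0,"wz": 0},
    {"tx": 0,"ty": 0,"tz": 0,"wx": 0,"wy": 0,"wz": 0}
  ]
}}

```text
time: 7.62
tool_pos: [0.5464, 0.0722, 0.183]
tool_rot: [-0.584, 0.812, 0.0, -0.001]
force: [0.6, 0.0, -0.8]
finger_gap: 0.0134
gripper_force: 20.0
```

```bash
python3 - <<'E'
from h import *
go([.4995,-.0697,.187],np.radians(-108.5))
c=cam("wrist");cv2.imwrite("pics/w5.png",c["image"]);import pickle;pickle.dump(c,open("w5.pkl","wb"))
cv2.imwrite("pics/w5b.png",cv2.resize(c["image"][:230,110:420],None,fx=2.5,fy=2.5,interpolation=2))
print(proj(c,[.4995,-.0697,.012]),proj(c,[.5393,.0487,.084]))
E
```

```text
pos [0.5464 0.0722 0.183 ] tilt [-1.e-03 -3.e-04 -1.e+00] yaw -108.51 j [ 0.487  0.19  -0.325 -0.    -1.056 -0.81 ]
total shift units [ 0.5979 -0.0023 -0.0157]
turn units [ 0.0003 -0.0002 -0.    ]
[262.08173449  23.55079489] [262.03602454 162.68252562]
```

View pics/w5b.png

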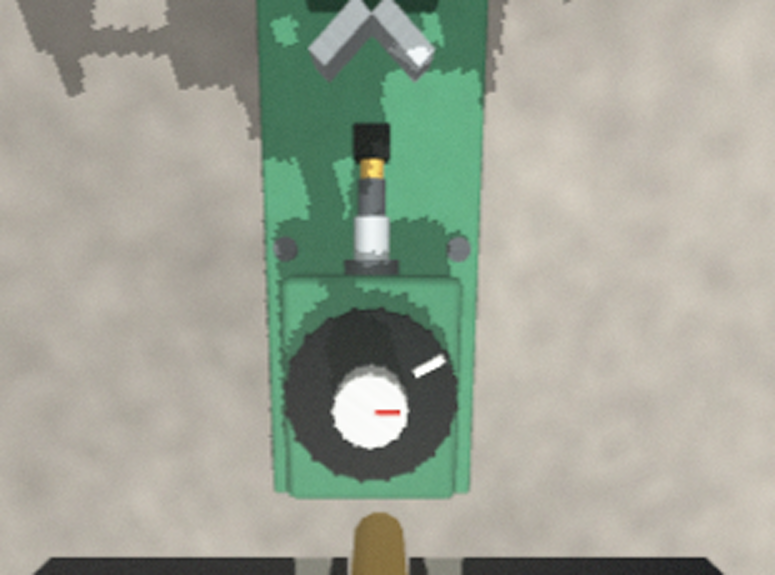

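The wrist view shows the V's mid-line at about (258.8,20), the nose front edge at about (258.4,49.6), and the knob top centre at about (258,164.8). The mark is clear at about (281.6,146). The clamp is aligned with the tool.

```bash
python3 - <<'E'
from h import *
import pickle;c=pickle.load(open("w5.pkl","rb"))
f=lambda u,v,z:onz(c,110+u/2.5,v/2.5,z)
y=np.array([np.cos(np.radians(71.5)),np.sin(np.radians(71.5)),0]);x=np.array([y[1],-y[0],0])
K=f(370,412,.084)
print("K",K)
for n,q in dict(ring=f(371,395,.057),nose=f(371,124,.037),hf=f(371,277,.046),hb=f(371,497,.046),VL=f(330,78,.04),VR=f(415,78,.04),VLo=f(308,48,.04),VRo=f(435,55,.04),apex=f(373,16,.04),mark=f(429,366,.057),rodtip=f(380,525,.183-.042)).items():
  print(n,q.round(4),"dy",((q-K)@y).round(4),"dx",((q-K)@x).round(4))
print("seat",K-.125*y)
E
```

```text
K [0.54321814 0.04935793 0.084     ]
ring [0.5427 0.0483 0.057 ] dy -0.0012 dx -0.0001
nose [ 0.5115 -0.0448  0.037 ] dy -0.0993 dx -0.0002
hf [0.529  0.0072 0.046 ] dy -0.0445 dx -0.0001
hb [0.557  0.0903 0.046 ] dy 0.0432 dx 0.0001
VL [ 0.5208 -0.0635  0.04  ] dy -0.1142 dx 0.0146
VR [ 0.4916 -0.0538  0.04  ] dy -0.1142 dx -0.0162
VLo [ 0.5251 -0.0752  0.04  ] dy -0.1239 dx 0.0223
VRo [ 0.4825 -0.0586  0.04  ] dy -0.1216 dx -0.0233
apex [ 0.4997 -0.0775  0.04  ] dy -0.1341 dx -0.001
mark [0.5184 0.0447 0.057 ] dy -0.0123 dx -0.0221
rodtip [0.5468 0.0704 0.141 ] dy 0.0211 dx -0.0033
seat [ 0.50355506 -0.06918253  0.084     ]
```

>>> {"method": "apply_moves", "body": {
  "steps": [
    {"tx": 0.1,"ty": -0.004,"tz": 0,"wx": 0,"wy": 0,"wz": 0},
    {"tx": 0.12,"ty": -0.004,"tz": 0,"wx": 0,"wy": 0,"wz": 0},
    {"tx": 0.12,"ty": -0.004,"tz": 0,"wx": 0,"wy": 0,"wz": 0},
    {"tx": 0.12,"ty": -0.004,"tz": 0,"wx": 0,"wy": 0,"wz": 0},
    {"tx": 0.116,"ty": 0,"tz": 0,"wx": 0,"wy": 0,"wz": 0},
    {"tx": 0,"ty": 0,"tz": 0.1,"wx": 0,"wy": 0,"wz": 0},
    {"tx": 0,"ty": 0,"tz": 0.1,"wx": 0,"wy": 0,"wz": 0},
    {"tx": 0,"ty": 0,"tz": 0.1,"wx": 0,"wy": 0,"wz": 0},
    {"tx": 0,"ty": 0,"tz": 0.06,"wx": 0,"wy": 0,"wz": 0},
    {"tx": 0,"ty": 0,"tz": 0,"wx": 0,"wy": 0,"wz": 0},
    {"tx": 0,"ty": 0,"tz": 0,"wx": 0,"wy": 0,"wz": 0}
  ]
}}

```text
time: 9.05
tool_pos: [0.5055, -0.0654, 0.0944]
tool_rot: [-0.585, 0.811, -0.0, 0.0]
force: [-0.5, 0.1, -1.8]
finger_gap: 0.0132
gripper_force: 20.0
```

```bash
python3 - <<'E'
from h import *
go([.5046,-.0657,.06],np.radians(-108.5))
c=cam("scene");s=cam("top")
cv2.imwrite("pics/s6.png",cv2.resize(c["image"][130:220,150:290],None,fx=5,fy=5,interpolation=2))
E
```

```text
pos [ 0.5055 -0.0654  0.0944] tilt [ 0.0011 -0.     -1.    ] yaw -108.44 j [ 0.257  0.219 -0.525  0.    -0.826 -0.579]
total shift units [0.0022 0.0031 0.1374]
turn units [-0.0003  0.0001  0.0003]
```

View pics/s6.png

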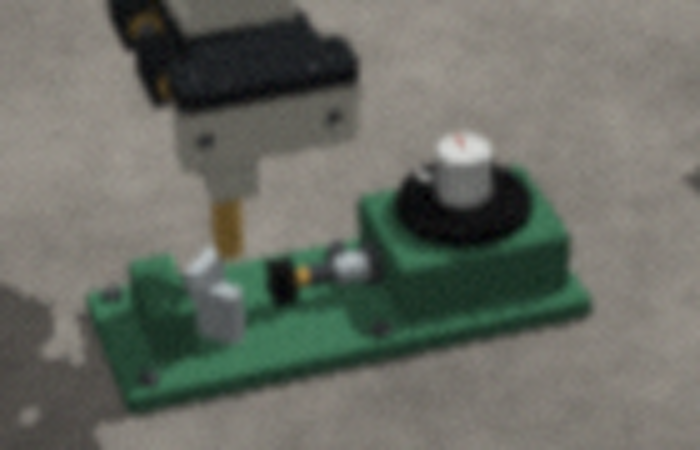

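The scene view shows the rod foot hanging just in front of the V's mouth, clear of the nose. I'll lower it.

>>> {"method": "apply_moves", "body": {
  "steps": [
    {"tx": 0.002,"ty": 0.003,"tz": 0.05,"wx": 0,"wy": 0,"wz": 0},
    {"tx": 0,"ty": 0,"tz": 0.05,"wx": 0,"wy": 0,"wz": 0},
    {"tx": 0,"ty": 0,"tz": 0.03,"wx": 0,"wy": 0,"wz": 0},
    {"tx": 0,"ty": 0,"tz": 0.018,"wx": 0,"wy": 0,"wz": 0},
    {"tx": 0,"ty": 0,"tz": 0,"wx": 0,"wy": 0,"wz": 0},
    {"tx": 0,"ty": 0,"tz": 0,"wx": 0,"wy": 0,"wz": 0}
  ]
}}

```text
time: 9.9
tool_pos: [0.5043, -0.0657, 0.0568]
tool_rot: [-0.584, 0.811, -0.0, 0.0]
force: [0.7, -0.3, -1.3]
finger_gap: 0.0138
gripper_force: 20.0
```

>>> {"method": "apply_moves", "body": {
  "steps": [
    {"tx": 0,"ty": 0,"tz": 0.004,"wx": 0,"wy": 0,"wz": 0},
    {"tx": 0,"ty": 0,"tz": 0.004,"wx": 0,"wy": 0,"wz": 0},
    {"tx": 0,"ty": 0,"tz": 0,"wx": 0,"wy": 0,"wz": 0}
  ]
}}

```text
time: 10.28
tool_pos: [0.504, -0.0658, 0.0546]
tool_rot: [-0.584, 0.811, -0.0, 0.0]
force: [-0.6, 0.1, -0.6]
finger_gap: 0.0135
gripper_force: 20.0
```

>>> {"method": "apply_moves", "body": {
  "steps": [
    {"tx": 0.006,"ty": 0,"tz": 0,"wx": 0,"wy": 0,"wz": 0},
    {"tx": 0.006,"ty": 0,"tz": 0,"wx": 0,"wy": 0,"wz": 0},
    {"tx": 0,"ty": 0,"tz": 0,"wx": 0,"wy": 0,"wz": 0}
  ]
}}

```text
time: 10.65
tool_pos: [0.503, -0.0687, 0.0546]
tool_rot: [-0.584, 0.811, -0.0, 0.0]
force: [-0.2, 0.4, -0.1]
finger_gap: 0.0138
gripper_force: 20.0
```

>>> {"method": "apply_moves", "body": {
  "steps": [
    {"tx": 0.004,"ty": 0,"tz": 0,"wx": 0,"wy": 0,"wz": 0},
    {"tx": 0,"ty": 0,"tz": 0,"wx": 0,"wy": 0,"wz": 0}
  ]
}}

```text
time: 10.9
tool_pos: [0.503, -0.0692, 0.0546]
tool_rot: [-0.584, 0.811, 0.0, 0.0]
force: [0.4, 2.2, -0.9]
finger_gap: 0.0134
gripper_force: 20.0
```

>>> {"method": "apply_moves", "body": {
  "steps": [
    {"tx": 0.003,"ty": 0,"tz": 0.002,"wx": 0,"wy": 0,"wz": 0},
    {"tx": 0,"ty": 0,"tz": 0.002,"wx": 0,"wy": 0,"wz": 0},
    {"tx": 0,"ty": 0,"tz": 0,"wx": 0,"wy": 0,"wz": 0}
  ]
}}

```text
time: 11.28
tool_pos: [0.5028, -0.0697, 0.054]
tool_rot: [-0.585, 0.811, 0.0, 0.0]
force: [-2.3, 5.7, 4.3]
finger_gap: 0.0133
gripper_force: 20.0
```

>>> {"method": "apply_moves", "body": {
  "steps": [
    {"tx": 0,"ty": 0.003,"tz": 0,"wx": 0,"wy": 0,"wz": 0},
    {"tx": 0,"ty": 0,"tz": 0,"wx": 0,"wy": 0,"wz": 0},
    {"tx": 0,"ty": 0,"tz": 0,"wx": 0,"wy": 0,"wz": 0}
  ]
}}

```text
time: 11.65
tool_pos: [0.5026, -0.0696, 0.054]
tool_rot: [-0.585, 0.811, -0.0, 0.001]
force: [-0.9, 5.3, 4.0]
finger_gap: 0.0139
gripper_force: 20.0
```

>>> {"method": "apply_moves", "body": {
  "steps": [
    {"tx": 0,"ty": 0.002,"tz": 0,"wx": 0,"wy": 0,"wz": 0},
    {"tx": 0,"ty": 0,"tz": 0,"wx": 0,"wy": 0,"wz": 0},
    {"tx": 0,"ty": 0,"tz": 0,"wx": 0,"wy": 0,"wz": 0}
  ],
  "grip_force": 4
}}

```text
time: 12.02
tool_pos: [0.5019, -0.07, 0.0539]
tool_rot: [-0.585, 0.811, -0.0, 0.0]
force: [1.1, 2.4, 4.6]
finger_gap: 0.014
gripper_force: 4.0
```

>>> {"method": "apply_moves", "body": {
  "steps": [
    {"tx": 0,"ty": 0,"tz": 0,"wx": 0,"wy": 0,"wz": 0},
    {"tx": 0,"ty": 0,"tz": 0,"wx": 0,"wy": 0,"wz": 0},
    {"tx": 0,"ty": 0,"tz": 0,"wx": 0,"wy": 0,"wz": 0},
    {"tx": 0,"ty": 0,"tz": 0,"wx": 0,"wy": 0,"wz": 0},
    {"tx": 0,"ty": 0,"tz": 0,"wx": 0,"wy": 0,"wz": 0}
  ],
  "grip": -0.3
}}

```text
time: 12.65
tool_pos: [0.5012, -0.0699, 0.0535]
tool_rot: [-0.584, 0.811, 0.0, -0.0]
force: [-1.1, 0.5, -1.3]
finger_gap: 0.055
gripper_force: 0.0
```

>>> {"method": "apply_moves", "body": {
  "steps": [
    {"tx": 0,"ty": 0,"tz": -0.06,"wx": 0,"wy": 0,"wz": 0},
    {"tx": 0,"ty": 0,"tz": -0.12,"wx": 0,"wy": 0,"wz": 0},
    {"tx": 0,"ty": 0,"tz": -0.15,"wx": 0,"wy": 0,"wz": 0},
    {"tx": 0,"ty": 0,"tz": -0.15,"wx": 0,"wy": 0,"wz": 0},
    {"tx": 0,"ty": 0,"tz": -0.1,"wx": 0,"wy": 0,"wz": 0},
    {"tx": 0,"ty": 0,"tz": 0,"wx": 0,"wy": 0,"wz": 0},
    {"tx": 0,"ty": 0,"tz": 0,"wx": 0,"wy": 0,"wz": 0}
  ]
}}

```text
time: 13.52
tool_pos: [0.501, -0.0698, 0.1988]
tool_rot: [-0.584, 0.811, 0.0, 0.0]
force: [-0.1, 0.7, -0.4]
finger_gap: 0.0569
gripper_force: 0.0
```

```bash
python3 - <<'E'
from h import *
go([.543,.049,.199],np.radians(0))
t=cam("top");c=cam("scene");w=cam("wrist")
for n,i,sl in(("top",t,np.s_[190:280,190:320]),("scene",c,np.s_[120:220,150:290])):
  h=cv2.cvtColor(i["image"],cv2.COLOR_BGR2HSV)[sl]
  N,l,st,ce=cv2.connectedComponentsWithStats(cv2.inRange(h,(12,120,80),(35,255,255)))
  for k in range(1,N):
    if st[k,4]>3:print(n,st[k][:4]+[sl[1].start,sl[0].start,0,0],st[k][4])
p=[.503,-.0696];print("expected top",proj(t,p+[.092]),"scene",proj(c,p+[.092]),proj(c,p+[.012]))
o=np.zeros((600,800,3),np.uint8);o[:400,:560]=cv2.resize(c["image"][120:220,150:290],None,fx=4,fy=4,interpolation=2);o[400:,:500]=cv2.resize(w["image"][130:230,130:380],None,fx=2,fy=2)
o[400:600,500:780]=cv2.resize(t["image"][190:280,194:320],(280,200));cv2.imwrite("pics/s7.png",o)
E
```

```text
pos [ 0.501  -0.0698  0.1988] tilt [ 3.e-04  3.e-04 -1.e+00] yaw -108.48 j [ 0.25   0.1   -0.395 -0.    -1.075 -0.573]
total shift units [-5.041e-01 -8.800e-03 -5.000e-04]
turn units [-2.000e-04  0.000e+00 -6.026e-01]
top [259 241   4   4] 14
scene [191 166   5  20] 83
scene [209 184   3   3] 6
expected top [281.32816457 250.5069438 ] scene [192.72759633 166.477638  ] [194.56147898 193.94929452]
```

The rod stands where predicted (scene view columns 191–196, rows 166–186). Now the knob.

>>> {"method": "apply_moves", "body": {
  "steps": [
    {"tx": -0.1,"ty": -0.0074,"tz": 0,"wx": 0,"wy": 0,"wz": 0},
    {"tx": -0.13,"ty": 0,"tz": 0,"wx": 0,"wy": 0,"wz": 0},
    {"tx": -0.13,"ty": 0,"tz": 0,"wx": 0,"wy": 0,"wz": 0},
    {"tx": -0.1434,"ty": 0,"tz": 0,"wx": 0,"wy": 0,"wz": 0},
    {"tx": 0,"ty": 0,"tz": 0,"wx": 0,"wy": 0,"wz": -0.0556},
    {"tx": 0,"ty": 0,"tz": 0,"wx": 0,"wy": 0,"wz": -0.0556},
    {"tx": 0,"ty": 0,"tz": 0,"wx": 0,"wy": 0,"wz": -0.0556},
    {"tx": 0,"ty": 0,"tz": 0,"wx": 0,"wy": 0,"wz": -0.0556},
    {"tx": 0,"ty": 0,"tz": 0,"wx": 0,"wy": 0,"wz": -0.0556},
    {"tx": 0,"ty": 0,"tz": 0,"wx": 0,"wy": 0,"wz": -0.0556},
    {"tx": 0,"ty": 0,"tz": 0,"wx": 0,"wy": 0,"wz": 0},
    {"tx": 0,"ty": 0,"tz": 0,"wx": 0,"wy": 0,"wz": 0}
  ],
  "grip": -0.3
}}

```text
time: 15.18
tool_pos: [0.5428, 0.0488, 0.1982]
tool_rot: [0.911, -0.412, -0.0, 0.0]
force: [-0.2, -0.8, -0.2]
finger_gap: 0.0572
gripper_force: 0.0
```

```bash
python3 - <<'E'
from h import *
go([.5427,.049,.061])
w=cam("wrist");cv2.imwrite("pics/w8.png",w["image"])
h=cv2.cvtColor(w["image"],cv2.COLOR_BGR2HSV)
m=cv2.inRange(h,(0,0,225),(180,40,255));m[230:]=0
N,l,st,ce=cv2.connectedComponentsWithStats(m)
for k in range(1,N):
    if st[k,4]>60:print(st[k],ce[k],onz(w,*ce[k],.084))
print(proj(w,[.5427,.049,.084]))
E
```

```text
pos [0.5428 0.0488 0.1982] tilt [-8.e-04 -4.e-04 -1.e+00] yaw -48.65 j [ 0.449  0.167 -0.317 -0.    -1.087  0.272]
total shift units [-0.0006 -0.0006  0.5486]
[355  98  17  10  99] [362.41414141 102.81818182] [ 0.52722765 -0.06600266  0.084     ]
[369 126  10  10  65] [373.55384615 130.30769231] [ 0.50256542 -0.0563197   0.084     ]
[248 174  27  26 504] [261.13095238 186.22222222] [0.54364837 0.04871978 0.084     ]
[261.69139119 187.08116838]
```

>>> {"method": "apply_moves", "body": {
  "steps": [
    {"tx": 0,"ty": -0.001,"tz": 0.12,"wx": 0,"wy": 0,"wz": 0},
    {"tx": 0,"ty": 0,"tz": 0.14,"wx": 0,"wy": 0,"wz": 0},
    {"tx": 0,"ty": 0,"tz": 0.12,"wx": 0,"wy": 0,"wz": 0},
    {"tx": 0,"ty": 0,"tz": 0.09,"wx": 0,"wy": 0,"wz": 0},
    {"tx": 0,"ty": 0,"tz": 0.05,"wx": 0,"wy": 0,"wz": 0},
    {"tx": 0,"ty": 0,"tz": 0.02,"wx": 0,"wy": 0,"wz": 0},
    {"tx": 0,"ty": 0,"tz": 0,"wx": 0,"wy": 0,"wz": 0},
    {"tx": 0,"ty": 0,"tz": 0,"wx": 0,"wy": 0,"wz": 0}
  ]
}}

```text
time: 16.23
tool_pos: [0.5437, 0.0493, 0.0644]
tool_rot: [0.912, -0.41, 0.001, -0.001]
force: [-0.2, 0.7, -0.9]
finger_gap: 0.0569
gripper_force: 0.0
```

```bash
python3 - <<'E'
from h import *
go([.543,.049,.061]);s=arm.observe();print(s["torque"],s["force"])
E
```

```text
pos [0.5437 0.0493 0.0644] tilt [ 1.4e-03  5.0e-04 -1.0e+00] yaw -48.43 j [ 0.45   0.311 -0.479  0.    -0.78   0.276]
total shift units [-0.001   0.003   0.0136]
[0.01038767 0.00496134 0.02166654] [-0.23274993  0.70470094 -0.89442439]
```

>>> {"method": "apply_moves", "body": {
  "steps": [
    {"tx": 0,"ty": 0.001,"tz": 0.01,"wx": 0,"wy": 0,"wz": 0},
    {"tx": 0,"ty": 0,"tz": 0,"wx": 0,"wy": 0,"wz": 0},
    {"tx": 0,"ty": 0,"tz": 0,"wx": 0,"wy": 0,"wz": 0},
    {"tx": 0,"ty": 0,"tz": 0,"wx": 0,"wy": 0,"wz": 0},
    {"tx": 0,"ty": 0,"tz": 0,"wx": 0,"wy": 0,"wz": 0},
    {"tx": 0,"ty": 0,"tz": 0,"wx": 0,"wy": 0,"wz": 0}
  ],
  "grip": 1,
  "grip_force": 10
}}

```text
time: 16.98
tool_pos: [0.5426, 0.0486, 0.0611]
tool_rot: [0.912, -0.41, -0.0, 0.0]
force: [-2.8, -3.4, 4.4]
finger_gap: 0.0255
gripper_force: 10.0
```

>>> {"method": "apply_moves", "body": {
  "steps": [
    {"tx": 0,"ty": 0,"tz": 0,"wx": 0,"wy": 0,"wz": 0},
    {"tx": 0,"ty": 0,"tz": 0,"wx": 0,"wy": 0,"wz": 0}
  ],
  "grip_force": 45
}}

```text
time: 17.23
tool_pos: [0.5425, 0.0486, 0.0611]
tool_rot: [0.912, -0.41, -0.0, 0.0]
force: [-4.2, -2.8, 5.5]
finger_gap: 0.0248
gripper_force: 45.0
```

```bash
python3 - <<'E'
from h import *
go([.543,.049,.061]);s=arm.observe();print(s["torque"],s["force"],s["finger_gap"])
E
```

```text
pos [0.5425 0.0486 0.0611] tilt [-8.e-04 -5.e-04 -1.e+00] yaw -48.43 j [ 0.449  0.315 -0.483  0.    -0.774  0.276]
total shift units [-0.0001 -0.0026  0.0004]
[-1.23733506  1.31076932  0.02215813] [-4.22927035 -2.82179617  5.4819879 ] 0.02484998240587391
```

>>> {"method": "apply_moves", "body": {
  "steps": [
    {"tx": 0,"ty": 0.002,"tz": -0.001,"wx": 0,"wy": 0,"wz": 0},
    {"tx": 0,"ty": 0,"tz": 0,"wx": 0,"wy": 0,"wz": 0.02},
    {"tx": 0,"ty": 0,"tz": 0,"wx": 0,"wy": 0,"wz": 0.02},
    {"tx": 0,"ty": 0,"tz": 0,"wx": 0,"wy": 0,"wz": 0.02}
  ]
}}

```text
time: 17.73
tool_pos: [0.5424, 0.0484, 0.0611]
tool_rot: [0.869, -0.495, -0.0, 0.0]
force: [-3.3, -2.5, 3.0]
finger_gap: 0.0251
gripper_force: 45.0
```

```bash
cat > t.py <<'E'
from h import *
s=arm.observe();print("yaw",round(np.degrees(yaw()),2),"tz",s["torque"][2].round(4),"F",s["force"].round(1),s["tool_pos"].round(4),s["finger_gap"].round(4),"j6",s["joint_positions"][5].round(3))
E
python3 t.py; python3 - <<'E'
from h import *
for i in range(3):
    t=cam("top")
s=arm.observe();print(s["torque"][2])
h=cv2.cvtColor(t["image"],cv2.COLOR_BGR2HSV)
print(s["time"])
E
```

```text
-0.006819000485905037
17.875Traceback (most recent call last):
  File "t.py", line 2, in <module>
    s=arm.observe();print("yaw",round(np.degrees(yaw()),2),"tz",s["torque"][2].round(4),"F",s["force"].round(1),s["tool_pos"].round(4),s["finger_gap"].round(4),"j6",s["joint_positions"][5].round(3))
                                                                                                                                       ^^^^^^^^^^^^^^^^^^^^^
AttributeError: 'float' object has no attribute 'round'
```

```bash
sed -i 's/s\["finger_gap"\].round(4)/round(s["finger_gap"],4)/' t.py; python3 t.py
```

```text
yaw -59.17 tz -0.0068 F [-2.2 -3.8  1.9] [0.5424 0.0484 0.0611] 0.025 j6 0.089
```

>>> {"method": "apply_moves", "body": {
  "steps": [
    {"tx": 0,"ty": 0.001,"tz": 0,"wx": 0,"wy": 0,"wz": 0.02},
    {"tx": 0,"ty": 0,"tz": 0,"wx": 0,"wy": 0,"wz": 0.02},
    {"tx": 0,"ty": 0,"tz": 0,"wx": 0,"wy": 0,"wz": 0.02},
    {"tx": 0,"ty": 0,"tz": 0,"wx": 0,"wy": 0,"wz": 0.02}
  ]
}}

```text
time: 18.38
tool_pos: [0.542, 0.0483, 0.0611]
tool_rot: [0.801, -0.599, -0.0, 0.0]
force: [-1.4, -3.9, 2.2]
finger_gap: 0.025
gripper_force: 45.0
```

```bash
python3 t.py
```

```text
yaw -73.64 tz 0.2094 F [-1.4 -3.9  2.2] [0.542  0.0483 0.0611] 0.025 j6 -0.163
```

>>> {"method": "apply_moves", "body": {
  "steps": [
    {"tx": 0,"ty": 0.001,"tz": 0,"wx": 0,"wy": 0,"wz": 0.02},
    {"tx": 0,"ty": 0,"tz": 0,"wx": 0,"wy": 0,"wz": 0.02},
    {"tx": 0,"ty": 0,"tz": 0,"wx": 0,"wy": 0,"wz": 0.02},
    {"tx": 0,"ty": 0,"tz": 0,"wx": 0,"wy": 0,"wz": 0.02},
    {"tx": 0,"ty": 0,"tz": 0,"wx": 0,"wy": 0,"wz": 0.02},
    {"tx": 0,"ty": 0,"tz": 0,"wx": 0,"wy": 0,"wz": 0.02},
    {"tx": 0,"ty": 0,"tz": 0,"wx": 0,"wy": 0,"wz": 0.02},
    {"tx": 0,"ty": 0,"tz": 0,"wx": 0,"wy": 0,"wz": 0.02}
  ]
}}

```text
time: 19.38
tool_pos: [0.5415, 0.0483, 0.0611]
tool_rot: [-0.626, 0.78, 0.0, -0.0]
force: [-4.2, -1.4, 3.7]
finger_gap: 0.0253
gripper_force: 45.0
```

```bash
python3 t.py; python3 - <<'E'
from h import *
c=cam("scene")
h=cv2.cvtColor(c["image"],cv2.COLOR_BGR2HSV)[150:220,160:240]
n,l,st,ce=cv2.connectedComponentsWithStats(cv2.inRange(h,(12,120,80),(35,255,255)))
for k in range(1,n):print(st[k],ce[k]+[160,150])
E
```

```text
yaw -102.45 tz 0.1727 F [-4.2 -1.4  3.7] [0.5415 0.0483 0.0611] 0.0253 j6 -0.666
[31 16  5 20 88] [193.01136364 175.28409091]
[45 35  2  3  5] [205.6 185.8]
```

>>> {"method": "apply_moves", "body": {
  "steps": [
    {"tx": 0,"ty": 0,"tz": 0,"wx": 0,"wy": 0,"wz": 0.015},
    {"tx": 0,"ty": 0,"tz": 0,"wx": 0,"wy": 0,"wz": 0.015},
    {"tx": 0,"ty": 0,"tz": 0,"wx": 0,"wy": 0,"wz": 0.015},
    {"tx": 0,"ty": 0,"tz": 0,"wx": 0,"wy": 0,"wz": 0.015}
  ]
}}

```text
time: 19.92
tool_pos: [0.5413, 0.0484, 0.0611]
tool_rot: [-0.551, 0.835, 0.0, -0.001]
force: [-6.0, -1.3, 3.9]
finger_gap: 0.0246
gripper_force: 45.0
```

```bash
python3 t.py
```

```text
yaw -113.18 tz 0.1899 F [-6.  -1.3  3.9] [0.5413 0.0484 0.0611] 0.0246 j6 -0.853
```

>>> {"method": "apply_moves", "body": {
  "steps": [
    {"tx": 0,"ty": 0,"tz": 0,"wx": 0,"wy": 0,"wz": 0.015},
    {"tx": 0,"ty": 0,"tz": 0,"wx": 0,"wy": 0,"wz": 0.015},
    {"tx": 0,"ty": 0,"tz": 0,"wx": 0,"wy": 0,"wz": 0.015}
  ]
}}

```text
time: 20.3
tool_pos: [0.5412, 0.0484, 0.0611]
tool_rot: [-0.49, 0.872, 0.0, -0.001]
force: [-6.2, -0.9, 5.0]
finger_gap: 0.0249
gripper_force: 45.0
```

```bash
python3 t.py
```

```text
yaw -121.28 tz 0.2178 F [-6.2 -0.9  5. ] [0.5412 0.0484 0.0611] 0.0249 j6 -0.995
```

>>> {"method": "apply_moves", "body": {
  "steps": [
    {"tx": 0,"ty": 0,"tz": 0,"wx": 0,"wy": 0,"wz": 0.01},
    {"tx": 0,"ty": 0,"tz": 0,"wx": 0,"wy": 0,"wz": 0.01}
  ]
}}

```text
time: 20.55
tool_pos: [0.5411, 0.0485, 0.0611]
tool_rot: [-0.463, 0.886, 0.0, -0.001]
force: [-6.3, 0.1, 5.1]
finger_gap: 0.0249
gripper_force: 45.0
```

```bash
python3 t.py
```

```text
yaw -124.85 tz 0.178 F [-6.3  0.1  5.1] [0.5411 0.0485 0.0611] 0.0249 j6 -1.057
```

>>> {"method": "apply_moves", "body": {
  "steps": [
    {"tx": 0.001,"ty": 0.002,"tz": -0.001,"wx": 0,"wy": 0,"wz": 0.01},
    {"tx": 0,"ty": 0,"tz": 0,"wx": 0,"wy": 0,"wz": 0.01}
  ]
}}

```text
time: 20.8
tool_pos: [0.5411, 0.0485, 0.0612]
tool_rot: [-0.434, 0.901, 0.0, -0.0]
force: [-4.6, -1.7, -0.4]
finger_gap: 0.0249
gripper_force: 45.0
```

```bash
python3 t.py
```

```text
yaw -128.56 tz 0.1793 F [-4.6 -1.7 -0.4] [0.5411 0.0485 0.0612] 0.0249 j6 -1.122
```

>>> {"method": "apply_moves", "body": {
  "steps": [
    {"tx": 0,"ty": 0,"tz": 0,"wx": 0,"wy": 0,"wz": 0.01},
    {"tx": 0,"ty": 0,"tz": 0,"wx": 0,"wy": 0,"wz": 0.01}
  ]
}}

```text
time: 21.05
tool_pos: [0.541, 0.0485, 0.0612]
tool_rot: [-0.405, 0.914, 0.0, -0.001]
force: [-5.3, 0.5, -2.2]
finger_gap: 0.0249
gripper_force: 45.0
```

```bash
python3 t.py
```

```text
yaw -132.23 tz 0.2047 F [-5.3  0.5 -2.2] [0.541  0.0485 0.0612] 0.0249 j6 -1.187
```

>>> {"method": "apply_moves", "body": {
  "steps": [
    {"tx": 0,"ty": 0,"tz": 0,"wx": 0,"wy": 0,"wz": 0.01},
    {"tx": 0,"ty": 0,"tz": 0,"wx": 0,"wy": 0,"wz": 0.01}
  ]
}}

```text
time: 21.3
tool_pos: [0.541, 0.0486, 0.0612]
tool_rot: [-0.376, 0.927, 0.0, -0.001]
force: [-6.3, 1.1, -0.4]
finger_gap: 0.0253
gripper_force: 45.0
```

```bash
python3 t.py
```

```text
yaw -135.83 tz 0.2538 F [-6.3  1.1 -0.4] [0.541  0.0486 0.0612] 0.0253 j6 -1.249
```

>>> {"method": "apply_moves", "body": {
  "steps": [
    {"tx": 0,"ty": 0,"tz": 0,"wx": 0,"wy": 0,"wz": 0.01},
    {"tx": 0,"ty": 0,"tz": 0,"wx": 0,"wy": 0,"wz": 0.01}
  ]
}}

```text
time: 21.55
tool_pos: [0.5409, 0.0487, 0.0612]
tool_rot: [-0.347, 0.938, 0.0, -0.0]
force: [-5.3, 1.6, -0.4]
finger_gap: 0.025
gripper_force: 45.0
```

```bash
python3 t.py
```

```text
yaw -139.43 tz 0.2637 F [-5.3  1.6 -0.4] [0.5409 0.0487 0.0612] 0.025 j6 -1.312
```

>>> {"method": "apply_moves", "body": {
  "steps": [
    {"tx": 0,"ty": 0,"tz": 0,"wx": 0,"wy": 0,"wz": 0.01},
    {"tx": 0,"ty": 0,"tz": 0,"wx": 0,"wy": 0,"wz": 0.01}
  ]
}}

```text
time: 21.8
tool_pos: [0.5409, 0.0487, 0.0612]
tool_rot: [-0.317, 0.948, 0.0, -0.001]
force: [-5.0, 2.4, -1.7]
finger_gap: 0.0252
gripper_force: 45.0
```

```bash
python3 t.py
```

```text
yaw -143.02 tz 0.3838 F [-5.   2.4 -1.7] [0.5409 0.0487 0.0612] 0.0252 j6 -1.375
```

Four torque readings fitted to the known stiffness put the nose force at about 12.5 N. I'll let go and retreat.

>>> {"method": "apply_moves", "body": {
  "steps": [
    {"tx": 0,"ty": 0,"tz": 0,"wx": 0,"wy": 0,"wz": 0},
    {"tx": 0,"ty": 0,"tz": 0,"wx": 0,"wy": 0,"wz": 0},
    {"tx": 0,"ty": 0,"tz": 0,"wx": 0,"wy": 0,"wz": 0},
    {"tx": 0,"ty": 0,"tz": 0,"wx": 0,"wy": 0,"wz": 0},
    {"tx": 0,"ty": 0,"tz": 0,"wx": 0,"wy": 0,"wz": 0}
  ],
  "grip": -0.3
}}

```text
time: 22.42
tool_pos: [0.5418, 0.0485, 0.0617]
tool_rot: [-0.318, 0.948, 0.0, 0.0]
force: [-0.7, 0.6, -0.5]
finger_gap: 0.057
gripper_force: 0.0
```

>>> {"method": "apply_moves", "body": {
  "steps": [
    {"tx": 0,"ty": 0,"tz": -0.06,"wx": 0,"wy": 0,"wz": 0},
    {"tx": 0,"ty": 0,"tz": -0.12,"wx": 0,"wy": 0,"wz": 0},
    {"tx": 0,"ty": 0,"tz": -0.15,"wx": 0,"wy": 0,"wz": 0},
    {"tx": 0,"ty": 0,"tz": -0.15,"wx": 0,"wy": 0,"wz": 0},
    {"tx": -0.1,"ty": 0,"tz": -0.1,"wx": 0,"wy": 0,"wz": 0},
    {"tx": -0.2,"ty": 0,"tz": 0,"wx": 0,"wy": 0,"wz": 0},
    {"tx": -0.2,"ty": 0,"tz": 0,"wx": 0,"wy": 0,"wz": 0},
    {"tx": -0.2,"ty": 0,"tz": 0,"wx": 0,"wy": 0,"wz": 0},
    {"tx": 0,"ty": 0,"tz": 0,"wx": 0,"wy": 0,"wz": 0}
  ]
}}

```text
time: 23.55
tool_pos: [0.683, 0.1557, 0.2058]
tool_rot: [-0.318, 0.948, -0.0, -0.0]
force: [-1.6, -0.7, -0.2]
finger_gap: 0.057
gripper_force: 0.0
```

```bash
python3 - <<'E'
from h import *
c=cam("scene");t=cam("top")
o=np.zeros((580,800,3),np.uint8);o[:300,:560]=cv2.resize(c["image"][140:215,150:290],None,fx=4,fy=4,interpolation=2)
o[300:580,:520]=cv2.resize(t["image"][205:275,190:320],None,fx=4,fy=4,interpolation=2);cv2.imwrite("pics/end.png",o)
print(arm.observe()["time"],arm.observe()["tool_pos"])
E
```

```text
23.65 [0.68109896 0.15404662 0.20663282]
```

View pics/end.png

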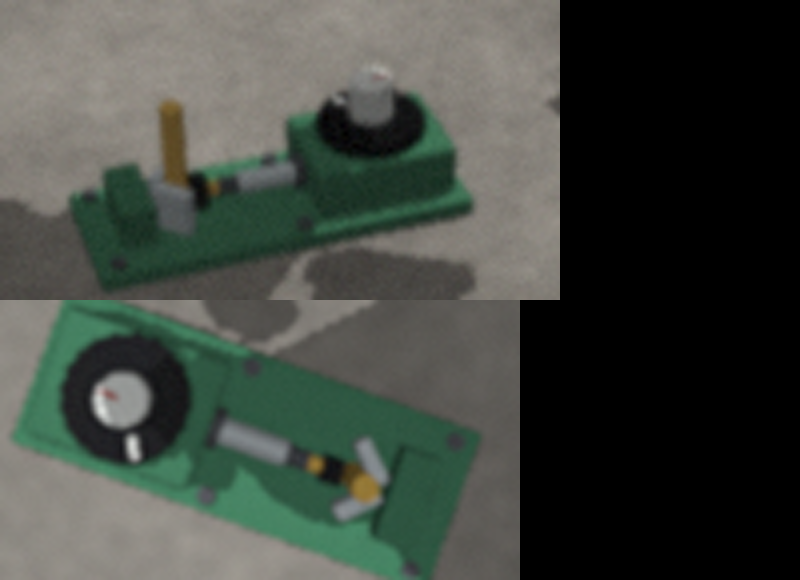

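The end picture shows the rod upright in the V with the nose on it. The ring mark at (223.2,241.8) has not moved, and the knob has turned by about 90°. I'll hand it in.

```bash
python3 -c "
from rig import arm
print(arm.job_done())"
```

```text
the job is handed in; nothing more can be done
None
```

The job is handed in at about 24 s on the robot's clock: the rod stands nipped upright in the V at about 12–13 N, estimated from noisy torque readings (the last one alone read about 16 N), with the outer ring unmoved, the other objects untouched and the arm clear of everything.

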